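Move a hanging measuring cup over the rail's end stop onto the next rail

ROBOT

A 6-joint arm with a two-finger parallel gripper is mounted at the origin on a cart in front of the work surface, level with it; the furniture and walls round the work are solid. World frame = base frame: x ahead of the robot, y to its left, z up, the work surface at z = 0. Lengths are in m, angles in degrees, forces in N, time in s.
With the tool pointing down it reaches from about 0.3 to 0.875 m from the base axis. Payload 4.2 kg.
Tool frame: the origin (TCP) lies on the mounting face of the last link; the fingertips stand 173 mm ahead of it and the grasp point (between the pads) lies 155 mm ahead of it (bot.tip_extent is the distance from the TCP to the fingertips, in m); z points along the fingers, y is the line along which they close (so a half turn about z gives the same grasp; the last joint's range is limited). The gripper opens to 85 mm and grips with 20 to 120 N. Pads are 22 mm wide; open, the fingers measure 114 mm over their backs; the gripper's body (76 mm by 85 mm) begins 54 mm behind the grasp point. The pads swing forward as they close: fully open they stand 13 mm farther back than shut.
Start: joints at [72.594, 18.312, 89.639, -0, 72.044, -1.146], TCP at [0.161, 0.552, 0.405] pointing down, gripper open.
Joint ranges: [-177.97, 177.97], [-48.28, 115.42], [12.27, 149.76], [-77.06, 257.06], [2.81, 150.46], [-146.56, 146.56]. Speed limits (degrees/s): [147.25, 147.25, 180, 180, 180, 180].

INTERFACE

Orientations are given as [roll, pitch, yaw] about the fixed x, y, z axes, in that order (R = Rz(yaw) Ry(pitch) Rx(roll)).
In Python, from workcell import read_state, vision, order, bot gives the robot as it stands. The module is installed in compiled form; this text tells all that it offers.
- The arm moves only by the tool step_arm, never from a script. Its argument "moves" is a list of rows, each an object of numbers: "dx", "dy", "dz": the shift along the tool's x, y, z in m; "yaw": the turn about the tool's z in rad; "claw": the opening in per cent of the stroke, from 0 (shut) to 100 (fully open). In form: [{"dx": .., "dy": .., "dz": .., "yaw": .., "claw": ..}, ...]. A call has 1 to 20 rows; each row is the pose to reach, as a shift and turn from the pose commanded when the call began, along the tool's axes at that moment; what a row does not reach only later rows make up. A row lasts 1/12 s, in which the tool goes at most 41.7 mm and 7.16 degrees, less where a joint would pass 70% of its speed; a pose out of reach is approached as far as the arm can. A call with a gripper value outside its range is refused whole. The fingers move at their own pace and stop on an object; the grip force is fixed at half the most. Time passes only in rows, so rows that repeat a pose let the fingers close. It gives the time, the measured TCP pose, the force, the opening and the grip force at its end, in the units of the state.
- read_state(): the state, without advancing time (a new reading comes with each control period).
- vision.grab_frame(name): name is "side" or "top" or "wrist"; returns the picture (420x560x3 uint8, red, green, blue); there is no depth.
- vision.calibration(name): a dict with "fx", "fy", "cx", "cy" (pixels), "D" ([k1, k2, p1, p2, k3] as OpenCV has them; the pictures are not rectified), "rvec" (rotation vector, rad) and "tvec" (3), from world to camera coordinates, as OpenCV has them. Camera axes: x right, y down, z forward; pixel columns grow to the right and rows downward; lengths in m; the calibration is good to about 2 mm. A picture is of the moment at which its call begins: read the wrist's pose just before it. calibration takes no time and is no camera call; for the wrist camera it gives the pose at the moment of the call.
- order.close_job(): hands the job in; it is judged then, once.
The state is a dict: "clock": time; "joints": joint angles; "dq": joint speeds; "joint_torque": joint torques, N m; "ee_pos": TCP position; "eef_rot": TCP orientation; "wrist_force": force on the tool from outside, world axes, zero at the start; "torque": the same for the moment, N m; "opening": opening from 0.0 (shut) to 1.0 (fully open); "gripper_force": force on a finger pad.
Only numpy, scipy, OpenCV 4.12 (cv2) and the standard library are available. Lean on these libraries where they do the work, as an engineer would, in place of code of your own. Each camera call takes 0.05 s, during which the arm holds its last target. There are 200 camera calls.

TASK

Lift the hanging steel measuring cup over the end stop of its rail and hang it on the next rail. Keeping the hanger on that rail, slide it up against the sprung buffer at the far end and hold it there for about a second with a gentle push of about a kilogram (10 N); then ease off without losing the place and let go, leaving it hanging upright next to the buffer. Be gentle: never push the buffer with as much as 20 N nor jam the hanger against either rail with as much as 40 N, and the things standing round about stay where they are.

Things in the scene. Friction and masses are not known exactly. Their poses are not given: they have to be found in the camera images.
- hanger: Steel measuring cup on a hanger, one rigid piece, 0.13 to 0.25 kg. Origin: centre of the roof of its saddle's channel, the point resting on the bar; z up, y along the bar. Saddle: inverted U, 40 mm long (ends at y +-20), 21 mm wide; crown z 0 to +14 mm; side walls down to z -14 mm leave a channel 13 mm wide. It slides along the bar.
- tab (a point): Centre of the top of the hanger's grip tab, 57 mm above the hanger's origin. The tab is 10 mm thick (hanger x) and 30 mm long (y) and stands on the crown, 43 mm high: pinch it from above across its thickness.
- cup (a point): Centre of the cup's rim, 72 mm below the hanger's origin; rim 60 mm across, foot 45 mm lower. A flat stem, 14 mm wide in y, goes up at x -14 to -18 mm to the saddle's -x side. Hung, the rim is 54 mm under the bar's lower edge: raise the hanger 50 mm at most while the cup is below a bar; shift sideways only in the gap between the bars.
- rail_a: First rail, fixed: a post on a wooden foot carries a level steel bar with a free inner end. Origin on the worktop under the bar; z up, bar along y. Bar 8 mm thick, 18 mm tall, rounded top at z 170 mm, from y -75 mm (free end) to the post (14 mm thick) at y +80 mm.
- stop_a (a point): Top centre of rail_a's end stop: a plate on the free end, y -75 to -69 mm of rail_a, 18 mm wide, 10 mm higher than the bar. The saddle clears it when the hanger is raised 24 mm or more.
- rail_b: Next rail, fixed, roughly in line beyond rail_a's free end (-y side), gap about 60 mm, turned and shifted a little on its own. Same bar, same height (top at z 170 mm), same axes; free end at y +85 mm, post at y -85 mm. The stop block sits at the post end of the bar.
- stop_b (a point): Top centre of rail_b's end stop at its free end: plate from y +79 to +85 mm of rail_b, 18 mm wide, 10 mm higher than the bar.
- stop_block: Steel block, 22x25x36 mm, fixed on the outer end of rail_b; origin: its middle, on the bar's top line; axes as rail_b. Its face towards the free end is at block y +12.5 mm (rail_b y -55 mm).
- face (a point): Middle of the stop block's face, where a screw with a round rubber buffer (13 mm) sticks out towards rail_b's +y, level with the saddle's crown. How far its end stands out, 6 to 26 mm, was set by hand and is not measured: find it by feel. The buffer is sprung, about 3 N per mm from first touch (10 N is about 3.3 mm).
- salt_bowl: Bystander: pale stoneware bowl of salt, 110 mm across, 51 high; origin at the centre of its underside. Leave it.
- pepper_grinder: Bystander: pepper grinder with a black cap, 43 mm across, 112 high; origin at the centre of its underside. Leave it.
- jar_oats: Bystander: squat glass clip jar, 94x90x69 mm; origin at the centre of its underside. Leave it.
- jar_cashew: Bystander: round glass jar of nuts, 114 mm across, 99 high; origin at the centre of its underside. Leave it.
Things that resemble listed ones, but are neither listed nor needed, are in the scene too. There is more than one size of the hanger; the job needs the largest.

How it is judged (in metres and radians):
On the way, in this order (a step that is already met when the one before it is completed fails the run):
1. the hanger has been lifted over the first rail's end stop and is past its end (y of hanger in the frame of rail_a below -0.085 m and height (world z) of hanger above 0.185 m and contact force between hanger and rail_b below 1 N), for 0.05 s.
2. the saddle rests on the next rail's bar, inside its end stop (z of hanger in the frame of rail_b between 0.164 and 0.176 m and x of hanger in the frame of rail_b between -0.006 and 0.006 m and y of hanger in the frame of rail_b below 0.062 m and contact force between hanger and rail_b above 0.5 N), for 0.2 s.
3. the hanger, seated on the bar, is pressed against the buffer with more than 6 N for half a second (z of hanger in the frame of rail_b between 0.164 and 0.176 m and x of hanger in the frame of rail_b between -0.006 and 0.006 m and y of hanger in the frame of rail_b below 0.062 m and contact force between hanger and stop_block above 6 N), for 0.5 s.
At the end, for the whole second after the job is handed in: The hanger rests, released and still, on the bar of the next rail: its origin within 6 mm of the bar's top sideways and in height, upright within 0.12 rad, and the end of its saddle within 35 mm of the stop block's face (next to the buffer) (z of hanger in the frame of rail_b between 0.164 and 0.176 m and x of hanger in the frame of rail_b between -0.006 and 0.006 m and y of hanger in the frame of rail_b below 0.062 m and y of hanger in the frame of stop_block below 0.068 m and angle between hanger's own z axis and vertical below 0.12 rad and linear speed of hanger below 0.02 m/s and contact force between the fingers and hanger below 0.1 N); the robot touches nothing.
It fails at once if the hanger is jammed against the first rail (40 N or more) (contact force between hanger and rail_a above 40 N).
It fails at once if the hanger is jammed against the next rail (40 N or more) (contact force between hanger and rail_b above 40 N).
It fails at once if the buffer or its stop block is pushed with 20 N or more (contact force between hanger and stop_block above 20 N).
It fails at once if the hanger is dropped (height (world z) of hanger below 0.14 m).
It fails at once if a bystander is pushed more than 20 mm (distance of any of salt_bowl, pepper_grinder, jar_oats, jar_cashew from where it was at the start of the episode above 0.02 m).
It also fails if it takes over 59 s, if anything falls off the work surface, if the arm or the gripper's body presses on something with over 40 N, if the wrist force passes 120 N, or if a joint passes its speed limit or range.

## Working session

There is one attempt and no reset: what is moved stays moved. The work goes in short steps, Python scripts to look and compute and a tool call to move; the robot and the scene stay as the last step left them, time stands still between calls to the robot, and variables do not carry over. Pictures are saved under pics/ and viewed, at most 10 in all, crops included, and the job is handed in when it is done.

Besides the shell and the picture viewer there is one more tool, called after ">>>" as name(argument=value, ...), one argument or row to a line, values as JSON. step_arm: Moves the arm, as the interface text tells. Its arguments: {"type":"object","properties":{"moves":{"type":"array","items":{"type":"object","properties":{"dx":{"type":"number"},"dy":{"type":"number"},"dz":{"type":"number"},"yaw":{"type":"number"},"claw":{"type":"number"}}}}},"required":["moves"]}

```bash
mkdir -p pics; python3 - <<'E'
from workcell import read_state, vision, order, bot
import cv2,numpy as np
for n in ["side","top"]:
    im=vision.grab_frame(n); cv2.imwrite(f"pics/{n}0.png",im[:,:,::-1])
    c=vision.calibration(n); R=cv2.Rodrigues(np.array(c["rvec"],float))[0]
    print(n,{k:np.round(v,3).tolist() for k,v in c.items()},(-R.T@np.array(c["tvec"])).round(3))
print({k:np.round(v,3).tolist() for k,v in read_state().items()})
E
```

```text
side {'fx': 431.781, 'fy': 431.781, 'cx': 273.37, 'cy': 213.704, 'D': [0.028, 0.0, 0.0, 0.0, 0.0], 'rvec': [0.248, -2.589, 1.627], 'tvec': [0.573, 0.188, 0.847]} [0.457 0.773 0.525]
top {'fx': 386.296, 'fy': 386.296, 'cx': 275.44, 'cy': 203.136, 'D': [-0.108, 0.0, 0.0, 0.0, 0.0], 'rvec': [2.156, -2.171, 0.1], 'tvec': [-0.02, 0.602, 0.925]} [ 0.503 -0.034  0.982]
{'clock': 0.1, 'joints': [72.593, 18.35, 89.701, 0.002, 72.044, -1.146], 'dq': [0.047, -0.076, -0.177, 0.028, 0.059, -0.104], 'joint_torque': [-0.001, -41.641, -23.47, -0.0, 0.005, -0.0], 'ee_pos': [0.161, 0.552, 0.404], 'eef_rot': [-179.905, -0.004, 163.738], 'wrist_force': [-0.177, -0.1, 0.641], 'torque': [-0.02, -0.042, -0.026], 'gripper_force': 0.0, 'opening': 0.993}
```

View pics/side0.png

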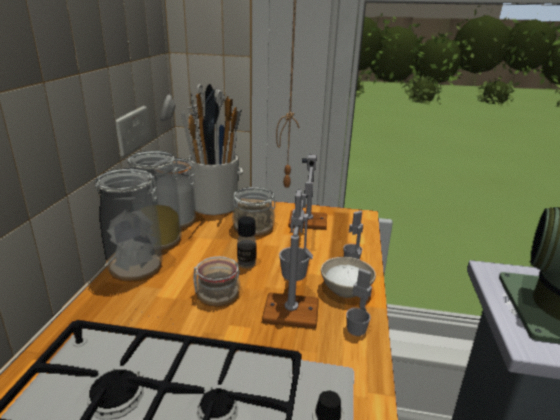

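View pics/top0.png

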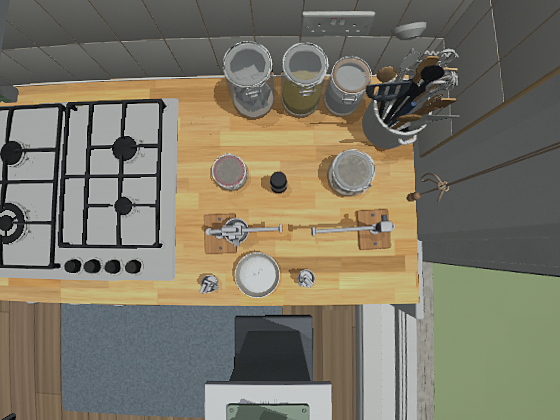

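The side view shows the large cup hanging on rail_a at (295,262), with rail_b beyond it and small cups standing at (357,318) and (353,245). The top view shows rail_a from (205,232) to the stop at (281,228), and rail_b from (313,231) to the block at (386,226). There are three candidate hangers in the top view: (235,230) hanging, and (208,284) and (306,278), both smaller and standing on the worktop. The hanging one fits, being on the rail and the largest. I'll confirm it in an enlarged crop.

```bash
python3 - <<'E'
import cv2,numpy as np
t=cv2.imread("pics/top0.png")[200:300,195:405]
cv2.imwrite("pics/topc.png",cv2.resize(t,(798,380),interpolation=cv2.INTER_CUBIC))
s=cv2.imread("pics/side0.png")[145:345,240:390]
cv2.imwrite("pics/sidec.png",cv2.resize(s,(450,600),interpolation=cv2.INTER_CUBIC))
E
```

```text
(no output)
```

View pics/topc.png

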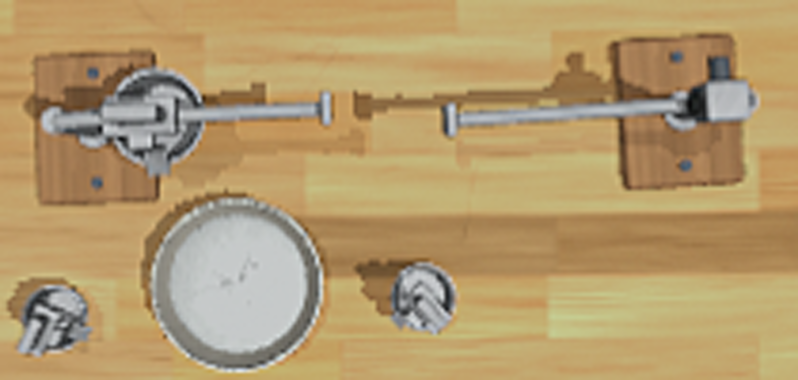

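View pics/sidec.png

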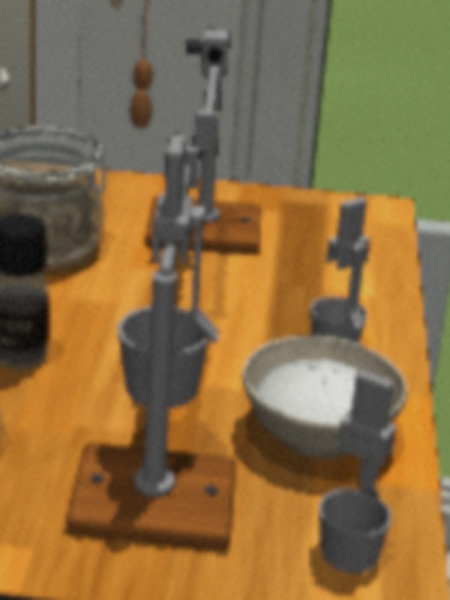

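The crops confirm it. The hanging cup is clearly bigger than the two standing on the worktop. Crop pixels in the top view are stop_a (326,108), stop_b (450,119), bar B meeting the block at (690,105), and the tab top at about (131,113).

```bash
cat > h.py <<'E'
import cv2,numpy as np
from workcell import read_state, vision, order, bot
def cam(n):
    c=vision.calibration(n); K=np.array([[c["fx"],0,c["cx"]],[0,c["fy"],c["cy"]],[0,0,1.]])
    return K,np.array(c["D"],float),np.array(c["rvec"],float),np.array(c["tvec"],float)
def back(C,uv,z):
    K,D,r,t=C; R=cv2.Rodrigues(r)[0]; o=-R.T@t
    p=cv2.undistortPoints(np.array([[uv]],float),K,D)[0,0]; d=R.T@np.array([p[0],p[1],1]); return o+d*(z-o[2])/d[2]
def proj(C,P): return cv2.projectPoints(np.array(P,float).reshape(-1,3),C[2],C[3],C[0],C[1])[0][:,0]
E
python3 - <<'E'
from h import *
C=cam("top")
f=lambda u,v,z:back(C,(195+(u+.5)/3.8-.5,200+(v+.5)/3.8-.5),z)
for n,u,v,z in [("stopa",326,108,.18),("bara1",310,109,.17),("bara2",200,116,.17),("stopb",450,119,.18),("barb1",465,118,.17),("barb2",675,106,.17),("tab",131,113,.227),("blk",727,98,.188)]:
    print(n,f(u,v,z).round(4))
E
```

```text
stopa [ 0.534  -0.0352  0.18  ]
bara1 [ 0.5339 -0.0263  0.17  ]
bara2 [0.5304 0.0345 0.17  ]
stopb [ 0.5275 -0.1028  0.18  ]
barb1 [ 0.5283 -0.1119  0.17  ]
barb2 [ 0.5339 -0.2289  0.17  ]
tab [0.5302 0.0654 0.227 ]
blk [ 0.5373 -0.2533  0.188 ]
```

```bash
cat >> h.py <<'E'
def delta(P,yaw):
    s=read_state(); e=np.radians(s["eef_rot"]); a=e[2]
    d=np.array(P)-s["ee_pos"]; dy=(np.radians(yaw)-a+np.pi)%(2*np.pi)-np.pi
    print("clock",s["clock"],"at",np.round(s["ee_pos"],4),np.round(s["eef_rot"],2))
    print("dx %.4f dy %.4f dz %.4f yaw %.4f"%(d[0]*np.cos(a)+d[1]*np.sin(a), d[0]*np.sin(a)-d[1]*np.cos(a), -d[2], -dy))
E
python3 - <<'E'
from h import *
delta((.53,.03,.47),93)
E
```

```text
clock 0.1 at [0.161  0.5519 0.4039] [-179.9    -0.    163.74]
dx -0.5004 dy -0.3976 dz -0.0661 yaw 1.2346
```

>>> step_arm(
  moves=[
    {"dx":0,"dy":0,"dz":-0.066,"yaw":0.12},
    {"dx":0,"dy":0,"dz":-0.066,"yaw":0.24},
    {"dx":-0.5,"dy":-0.398,"dz":-0.066,"yaw":1.235},
    {"dx":-0.5,"dy":-0.398,"dz":-0.066,"yaw":1.235},
    {"dx":-0.5,"dy":-0.398,"dz":-0.066,"yaw":1.235},
    {"dx":-0.5,"dy":-0.398,"dz":-0.066,"yaw":1.235},
    {"dx":-0.5,"dy":-0.398,"dz":-0.066,"yaw":1.235},
    {"dx":-0.5,"dy":-0.398,"dz":-0.066,"yaw":1.235},
    {"dx":-0.5,"dy":-0.398,"dz":-0.066,"yaw":1.235},
    {"dx":-0.5,"dy":-0.398,"dz":-0.066,"yaw":1.235},
    {"dx":-0.5,"dy":-0.398,"dz":-0.066,"yaw":1.235},
    {"dx":-0.5,"dy":-0.398,"dz":-0.066,"yaw":1.235},
    {"dx":-0.5,"dy":-0.398,"dz":-0.066,"yaw":1.235},
    {"dx":-0.5,"dy":-0.398,"dz":-0.066,"yaw":1.235},
    {"dx":-0.5,"dy":-0.398,"dz":-0.066,"yaw":1.235},
    {"dx":-0.5,"dy":-0.398,"dz":-0.066,"yaw":1.235},
    {"dx":-0.5,"dy":-0.398,"dz":-0.066,"yaw":1.235},
    {"dx":-0.5,"dy":-0.398,"dz":-0.066,"yaw":1.235},
    {"dx":-0.5,"dy":-0.398,"dz":-0.066,"yaw":1.235},
    {"dx":-0.5,"dy":-0.398,"dz":-0.066,"yaw":1.235},
  ],
)

```text
$.moves[0]: bad value
```

```bash
python3 - <<'E'
from h import *
C=cam("wrist"); im=vision.grab_frame("wrist"); cv2.imwrite("pics/w1.png",cv2.resize(im[:,:,::-1],(800,600),interpolation=cv2.INTER_CUBIC))
R=cv2.Rodrigues(C[2])[0]; print(-R.T@C[3],R[2],C[0][0,0]); np.savez("w1.npz",*C)
s=read_state(); print(s["ee_pos"],s["eef_rot"],s["wrist_force"])
E
```

```text
[0.08063816 0.57505746 0.37451336] [ 0.31402022 -0.09336616 -0.9448143 ] 374.9555114227228
[0.16093999 0.55189631 0.40405866] [-1.79921679e+02 -2.42628383e-03  1.63741857e+02] [ 0.36008215 -0.27205712  0.64612949]
```

View pics/w1.png

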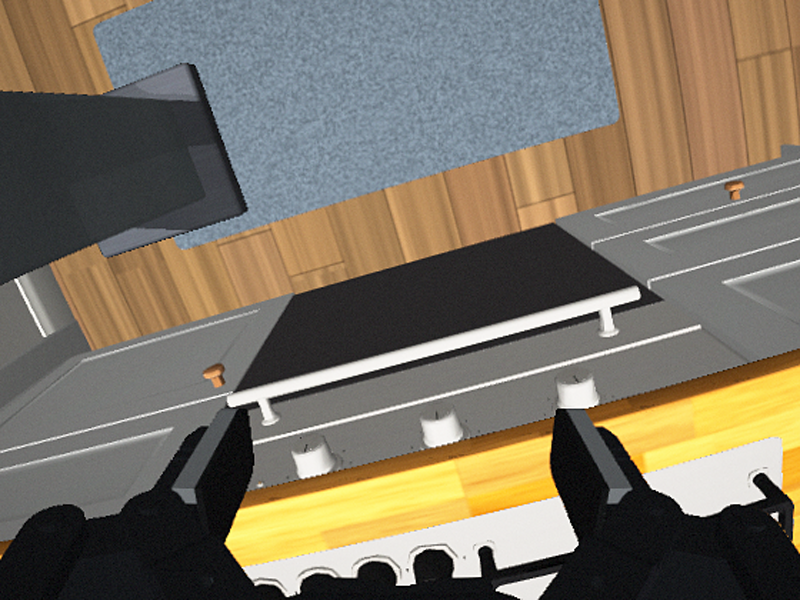

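The wrist picture shows only the floor, the oven front and the open fingers, because the move was refused. I'll resend it with every field filled in.

>>> step_arm(
  moves=[
    {"dx":0,"dy":0,"dz":-0.066,"yaw":0.12,"claw":100},
    {"dx":0,"dy":0,"dz":-0.066,"yaw":0.24,"claw":100},
    {"dx":-0.5,"dy":-0.398,"dz":-0.066,"yaw":1.235,"claw":100},
    {"dx":-0.5,"dy":-0.398,"dz":-0.066,"yaw":1.235,"claw":100},
    {"dx":-0.5,"dy":-0.398,"dz":-0.066,"yaw":1.235,"claw":100},
    {"dx":-0.5,"dy":-0.398,"dz":-0.066,"yaw":1.235,"claw":100},
    {"dx":-0.5,"dy":-0.398,"dz":-0.066,"yaw":1.235,"claw":100},
    {"dx":-0.5,"dy":-0.398,"dz":-0.066,"yaw":1.235,"claw":100},
    {"dx":-0.5,"dy":-0.398,"dz":-0.066,"yaw":1.235,"claw":100},
    {"dx":-0.5,"dy":-0.398,"dz":-0.066,"yaw":1.235,"claw":100},
    {"dx":-0.5,"dy":-0.398,"dz":-0.066,"yaw":1.235,"claw":100},
    {"dx":-0.5,"dy":-0.398,"dz":-0.066,"yaw":1.235,"claw":100},
    {"dx":-0.5,"dy":-0.398,"dz":-0.066,"yaw":1.235,"claw":100},
    {"dx":-0.5,"dy":-0.398,"dz":-0.066,"yaw":1.235,"claw":100},
    {"dx":-0.5,"dy":-0.398,"dz":-0.066,"yaw":1.235,"claw":100},
    {"dx":-0.5,"dy":-0.398,"dz":-0.066,"yaw":1.235,"claw":100},
    {"dx":-0.5,"dy":-0.398,"dz":-0.066,"yaw":1.235,"claw":100},
    {"dx":-0.5,"dy":-0.398,"dz":-0.066,"yaw":1.235,"claw":100},
    {"dx":-0.5,"dy":-0.398,"dz":-0.066,"yaw":1.235,"claw":100},
    {"dx":-0.5,"dy":-0.398,"dz":-0.066,"yaw":1.235,"claw":100},
  ],
)

```text
clock: 1.82
ee_pos: [0.5296, 0.0296, 0.4701]
eef_rot: [-179.9, -0.1, 92.9]
wrist_force: [0.8, 0.2, -1.0]
opening: 1.002
gripper_force: 0.0
```

```bash
python3 - <<'E'
from h import *
C=cam("wrist"); im=vision.grab_frame("wrist"); cv2.imwrite("pics/w2.png",cv2.resize(im[:,:,::-1],(800,600),interpolation=cv2.INTER_CUBIC))
np.savez("w2.npz",*C)
s=read_state(); print(s["ee_pos"],s["eef_rot"],s["wrist_force"])
E
```

```text
[0.52913782 0.03041012 0.47033825] [-1.79921973e+02 -5.48880357e-02  9.29745728e+01] [-0.24147623 -0.47920564 -0.08493562]
```

View pics/w2.png

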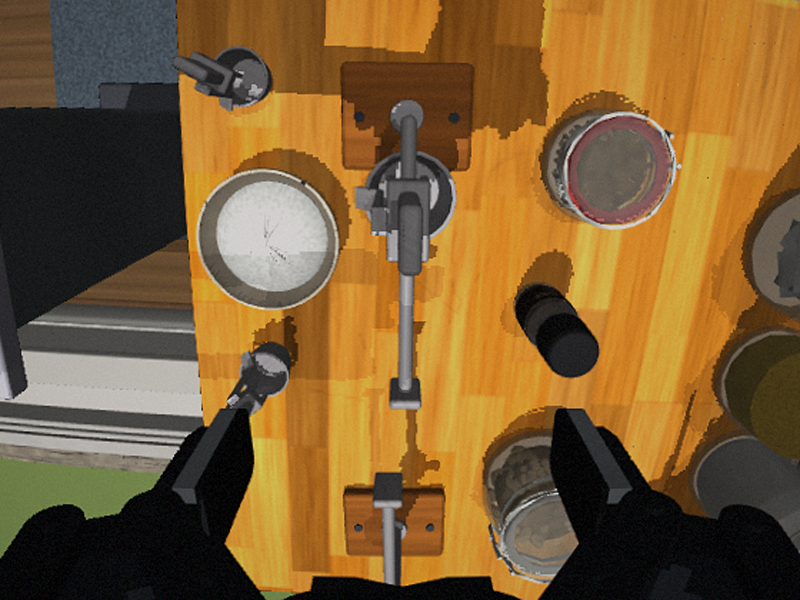

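The wrist view (800x600) shows rail_a's bar at column ~407, stop_a's top at about (405,400), stop_b at (388,485), and the tab top at about (411,250). I'll fit the bar lines using saturation.

```bash
python3 - <<'E'
from h import *
Cw=[v for v in np.load("w2.npz").values()]
w=cv2.resize(cv2.imread("pics/w2.png"),(560,420),interpolation=cv2.INTER_AREA); t=cv2.imread("pics/top0.png"); Ct=cam("top")
def run(sat,c0,win=14,th=90):
    a=max(c0-win,0); m=sat[a:c0+win+1]; wgt=np.clip(130-m.astype(float),0,None); 
    return a+(wgt*np.arange(len(m))).sum()/max(wgt.sum(),1), (m<th).sum()
S=cv2.cvtColor(w,cv2.COLOR_BGR2HSV)[:,:,1]
def fit(P):
    P=np.array(P); k=np.polyfit(P[:,1],P[:,0],1); r=P[:,0]-np.polyval(k,P[:,1]); k=np.polyfit(P[abs(r)<.002,1],P[abs(r)<.002,0],1)
    return "yaw %.2f  x(y=0.065,0,-.035,-.1,-.2): %s"%(np.degrees(-np.arctan(k[0])),np.polyval(k,[.065,0,-.035,-.1,-.2]).round(4)),abs(r).max().round(4)
print("A wrist",fit([back(Cw,(run(S[v],284)[0],v),.168) for v in range(204,262)]))
print("B wrist",fit([back(Cw,(run(S[v],273,8)[0],v),.168) for v in range(358,400)]))
T=cv2.cvtColor(t,cv2.COLOR_BGR2HSV)[:,:,1]
print("A top",fit([back(Ct,(u,run(T[:,u],229,6)[0]),.168) for u in range(252,277)]))
print("B top",fit([back(Ct,(u,run(T[:,u],229,6)[0]),.168) for u in range(318,372)]))
for n,p,z in [("stopa",(405,400),.18),("stopb",(388,490),.18),("tab",(411,250),.227),("tabend",(411,274),.227)]: print(n,back(Cw,(p[0]/800*560,p[1]/600*420),z))
# expected widths / saturations on sample rows
print(S[230,270:300],S[175,270:305],S[190,270:305]); print(S[160:200,288])
print(cv2.cvtColor(w,cv2.COLOR_BGR2GRAY)[130:200:2,288])
E
```

```text
A wrist ('yaw 2.44  x(y=0.065,0,-.035,-.1,-.2): [0.531  0.5338 0.5353 0.538  0.5423]', np.float64(0.0002))
B wrist ('yaw 3.63  x(y=0.065,0,-.035,-.1,-.2): [0.5188 0.5229 0.5251 0.5293 0.5356]', np.float64(0.0014))
A top ('yaw 2.42  x(y=0.065,0,-.035,-.1,-.2): [0.531  0.5338 0.5353 0.538  0.5422]', np.float64(0.0007))
B top ('yaw 2.40  x(y=0.065,0,-.035,-.1,-.2): [0.5211 0.5238 0.5253 0.528  0.5322]', np.float64(0.0017))
stopa [ 0.53523871 -0.03252431  0.18      ]
stopb [ 0.52841251 -0.09388938  0.18      ]
tab [0.53234464 0.06307873 0.227     ]
tabend [0.53292    0.05290869 0.227     ]
[216 221 223 213 209 216 217 218 212  97   9   6   2   3   5   2   8  14
   9 162 226 229 232 225 206 196 187 177 176 178] [174  23   9   8   8   8  12   8   5   8  14  15  12  11   6  11   8  11
   0  10   8   5   6  10   8   8   6   4   5   4 106 196 201 196 196] [216 214 210 218 227 228 224 223 225 160  32   7   7   6   6   6   3   9
   9   3   6   0  16  14 167 212 215 205 205 199 189 192 193 190 194]
[ 8  5  8  3  8  3 10  5  5  8  8 11  8  8  3  0  3  8  8  8  5  5  3  5
  8  3  3  8 11  8  9  6  3  5  6  6  6  8  9 15]
[ 98 100  66  47  49  50  49  76  92 100  95  99  96  97  95  98  97  97
  95  93  95  94  96  93  91  93  94  90  92  92  87  72 119 116 116]
```

```bash
python3 - <<'E'
from h import *
delta((.5315,.065,.366),92.4)
E
```

```text
clock 1.8667 at [0.5291 0.0304 0.4703] [-1.7992e+02 -5.0000e-02  9.2970e+01]
dx 0.0344 dy 0.0042 dz 0.1043 yaw 0.0100
```

>>> step_arm(
  moves=[
    {"dx":0.0344,"dy":0.004,"dz":0,"yaw":0.01,"claw":100},
    {"dx":0.0344,"dy":0.004,"dz":0.03,"yaw":0.01,"claw":100},
    {"dx":0.0344,"dy":0.004,"dz":0.06,"yaw":0.01,"claw":100},
    {"dx":0.0344,"dy":0.004,"dz":0.085,"yaw":0.01,"claw":100},
    {"dx":0.0344,"dy":0.004,"dz":0.104,"yaw":0.01,"claw":100},
    {"dx":0.0344,"dy":0.004,"dz":0.104,"yaw":0.01,"claw":100},
    {"dx":0.0344,"dy":0.004,"dz":0.104,"yaw":0.01,"claw":50},
    {"dx":0.0344,"dy":0.004,"dz":0.104,"yaw":0.01,"claw":50},
  ],
)

```text
clock: 2.53
ee_pos: [0.5318, 0.0654, 0.3683]
eef_rot: [179.8, -0.0, 92.5]
wrist_force: [-0.5, 0.3, 0.5]
opening: 0.75
gripper_force: 0.0
```

```bash
python3 - <<'E'
from h import *
C=cam("wrist"); im=vision.grab_frame("wrist").copy()
for p in proj(C,[(.531,.065+d,.227) for d in(-.015,0,.015)]+[(.535,-.035,.18)]): cv2.circle(im,tuple(int(round(v)) for v in p),2,(255,0,0),-1)
cv2.imwrite("pics/w3.png",cv2.resize(im[:,:,::-1],(800,600),interpolation=cv2.INTER_CUBIC))
s=read_state(); print(s["ee_pos"],s["eef_rot"],s["wrist_force"],s["opening"])
E
```

```text
[0.53194469 0.06516259 0.36859346] [ 1.79801272e+02 -2.39397177e-02  9.24641316e+01] [ 0.48708869 -0.22527675  0.77820595] 0.6638947847511935
```

View pics/w3.png

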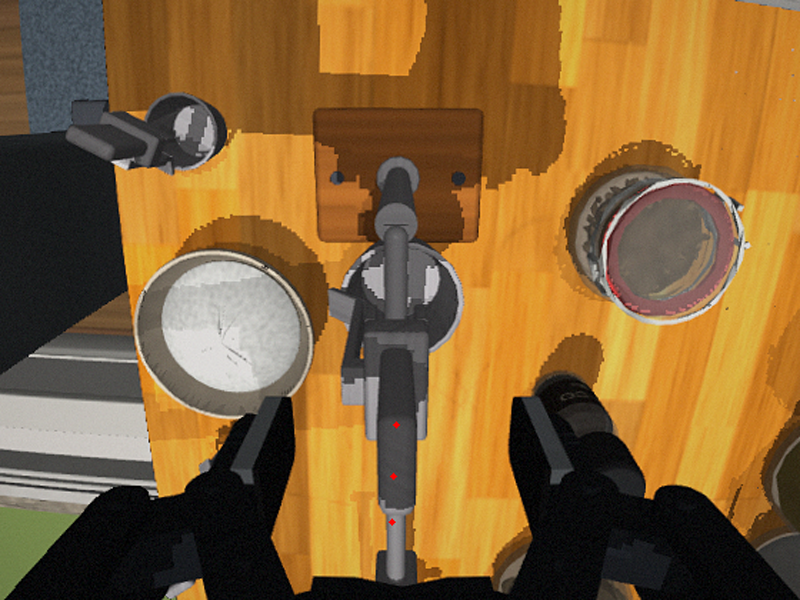

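The tab top spans rows 415–512 at column 397, between the fingers. My red estimate sits about 3 mm too far in −y, so I'll shift by 2.5 mm and close.

>>> step_arm(
  moves=[
    {"dx":0.0025,"dy":0,"dz":0,"yaw":0,"claw":50},
    {"dx":0.0025,"dy":0,"dz":0,"yaw":0,"claw":0},
    {"dx":0.0025,"dy":0,"dz":0,"yaw":0,"claw":0},
    {"dx":0.0025,"dy":0,"dz":0,"yaw":0,"claw":0},
    {"dx":0.0025,"dy":0,"dz":0,"yaw":0,"claw":0},
    {"dx":0.0025,"dy":0,"dz":0,"yaw":0,"claw":0},
    {"dx":0.0025,"dy":0,"dz":0,"yaw":0,"claw":0},
    {"dx":0.0025,"dy":0,"dz":0,"yaw":0,"claw":0},
    {"dx":0.0025,"dy":0,"dz":0,"yaw":0,"claw":0},
    {"dx":0.0025,"dy":0,"dz":0,"yaw":0,"claw":0},
    {"dx":0.0025,"dy":0,"dz":0,"yaw":0,"claw":0},
    {"dx":0.0025,"dy":0,"dz":0,"yaw":0,"claw":0},
  ],
)

```text
clock: 3.58
ee_pos: [0.5315, 0.0669, 0.3674]
eef_rot: [180.0, -0.0, 92.4]
wrist_force: [-1.7, 0.2, 5.9]
opening: 0.105
gripper_force: 59.0
```

>>> step_arm(
  moves=[
    {"dx":0,"dy":0,"dz":-0.004,"yaw":0,"claw":0},
    {"dx":0,"dy":0,"dz":-0.01,"yaw":0,"claw":0},
    {"dx":0,"dy":0,"dz":-0.017,"yaw":0,"claw":0},
    {"dx":0,"dy":0,"dz":-0.024,"yaw":0,"claw":0},
    {"dx":0,"dy":0,"dz":-0.031,"yaw":0,"claw":0},
    {"dx":0,"dy":0,"dz":-0.034,"yaw":0,"claw":0},
    {"dx":0,"dy":0,"dz":-0.034,"yaw":0,"claw":0},
    {"dx":0,"dy":0,"dz":-0.034,"yaw":0,"claw":0},
    {"dx":0,"dy":0,"dz":-0.034,"yaw":0,"claw":0},
  ],
)

```text
clock: 4.33
ee_pos: [0.5315, 0.067, 0.4004]
eef_rot: [-180.0, -0.0, 92.4]
wrist_force: [0.0, 0.2, -1.8]
opening: 0.103
gripper_force: 58.5
```

```bash
python3 - <<'E'
from h import *
s=read_state();print(s["wrist_force"],s["torque"])
delta((.5370,-.068,.401),92.4)
E
```

```text
[ 0.02520405  0.24064507 -1.75210337] [-0.07828277  0.02833736 -0.00808466]
clock 4.3333 at [0.5315 0.067  0.4004] [-179.96   -0.     92.41]
dx -0.1351 dy -0.0002 dz -0.0006 yaw 0.0001
```

>>> step_arm(
  moves=[
    {"dx":-0.015,"dy":0,"dz":0,"yaw":0,"claw":0},
    {"dx":-0.03,"dy":0,"dz":0,"yaw":0,"claw":0},
    {"dx":-0.045,"dy":0,"dz":0,"yaw":0,"claw":0},
    {"dx":-0.06,"dy":0,"dz":0,"yaw":0,"claw":0},
    {"dx":-0.075,"dy":0,"dz":0,"yaw":0,"claw":0},
    {"dx":-0.09,"dy":0,"dz":0,"yaw":0,"claw":0},
    {"dx":-0.105,"dy":0,"dz":0,"yaw":0,"claw":0},
    {"dx":-0.12,"dy":0,"dz":0,"yaw":0,"claw":0},
    {"dx":-0.13,"dy":0,"dz":0,"yaw":0,"claw":0},
    {"dx":-0.137,"dy":0,"dz":0,"yaw":0,"claw":0},
    {"dx":-0.137,"dy":0,"dz":0,"yaw":0,"claw":0},
    {"dx":-0.137,"dy":0,"dz":0,"yaw":0,"claw":0},
    {"dx":-0.137,"dy":0,"dz":0,"yaw":0,"claw":0},
  ],
)

```text
clock: 5.42
ee_pos: [0.5374, -0.0694, 0.4006]
eef_rot: [-180.0, -0.0, 92.4]
wrist_force: [-0.1, -0.6, -1.6]
opening: 0.11
gripper_force: 58.4
```

```bash
python3 - <<'E'
from h import *
C=cam("wrist"); np.savez("w4.npz",*C); im=vision.grab_frame("wrist"); cv2.imwrite("pics/w4raw.png",im[:,:,::-1])
im=im.copy()
top=vision.grab_frame("top"); cv2.imwrite("pics/t4raw.png",top[:,:,::-1])
print(read_state()["wrist_force"])
a=cv2.resize(im[200:420,180:400],(400,400),interpolation=cv2.INTER_CUBIC)
b=cv2.resize(top[200:275,300:400],(400,300),interpolation=cv2.INTER_CUBIC)
o=np.zeros((400,800,3),np.uint8); o[:,:400]=a; o[:300,400:]=b
cv2.imwrite("pics/w4.png",o[:,:,::-1])
E
```

```text
[-0.2957069   0.46372748 -1.86218373]
```

View pics/w4.png

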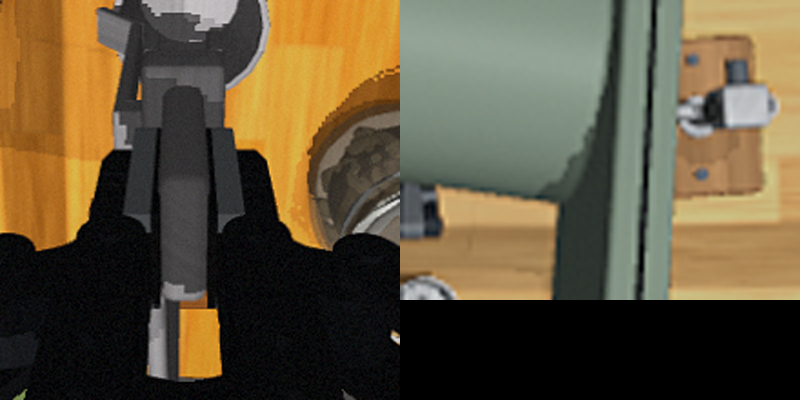

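The wrist view shows the tab held squarely, with a piece of bar B at crop columns ~147–178 below it. In the top view the arm hides everything but the block. I'll compare the visible piece with my rail_b line.

```bash
python3 - <<'E'
from h import *
C=[v for v in np.load("w4.npz").values()]
for u in (147,165,178,222): print(u,back(C,(180+u*.55,200+345*.55),.168).round(4))
Ct=cam("top"); g=cv2.cvtColor(cv2.imread("pics/top0.png"),cv2.COLOR_BGR2HSV)[:,:,1].astype(float)
P=[]
for u in range(320,368):
    c=g[222:238,u]; w=np.clip(100-c,0,None); P.append(back(Ct,(u,222+(w*np.arange(16)).sum()/w.sum()),.168))
P=np.array(P); 
for _ in range(4):
    k=np.polyfit(P[:,1],P[:,0],1); r=P[:,0]-np.polyval(k,P[:,1]); P=P[abs(r)<max(.0005,1.5*r.std())]
print(len(P),np.degrees(-np.arctan(k[0])),np.polyval(k,[-.1,-.14,-.2,-.25]),r.std())
print(g[222:238,340].astype(int),g[222:238,322].astype(int))
im=cv2.imread("pics/w4raw.png"); print(im[385:395:4,255:305:2].astype(int).mean(2).astype(int))
E
```

```text
147 [ 0.5292 -0.1885  0.168 ]
165 [ 0.5362 -0.1882  0.168 ]
178 [ 0.5412 -0.188   0.168 ]
222 [ 0.5583 -0.1873  0.168 ]
47 3.438599604085785 [0.5270679  0.52947139 0.53307661 0.53608096] 0.00020928573957383788
[140 137 130 128 111  99  21  15  16  14 127 117 116 114 114 118] [102 111 131 130 132 120 112  24  15  15   2 129 122 120 104 102]
[[ 12   7  10  33 126 136 140 129  72  48  43  37 128 132 127 133 137 134
  135 138 132 140 133   5   6]
 [  5  10   2  53 150 166 156 133  76  46  51  39 132 130 126 128 136 131
  130 136 137 134 139   0   4]
 [  3   7   0  55 148 163 154 133  75  44  49  32 131 133 129 133 135 131
  125 132 133 132 134  20   2]]
```

```bash
python3 - <<'E'
from h import *
delta((.5257,-.071,.4005),93.4)
delta((.5307,-.156,.4005),93.4)
E
```

```text
clock 5.5167 at [ 0.5374 -0.0693  0.4007] [-1.7999e+02 -2.0000e-02  9.2450e+01]
dx -0.0012 dy -0.0117 dz 0.0002 yaw -0.0166
clock 5.5167 at [ 0.5374 -0.0693  0.4007] [-1.7999e+02 -2.0000e-02  9.2450e+01]
dx -0.0864 dy -0.0104 dz 0.0002 yaw -0.0166
```

>>> step_arm(
  moves=[
    {"dx":-0.001,"dy":-0.004,"dz":0,"yaw":-0.006,"claw":0},
    {"dx":-0.001,"dy":-0.008,"dz":0,"yaw":-0.012,"claw":0},
    {"dx":-0.001,"dy":-0.0117,"dz":0,"yaw":-0.0166,"claw":0},
    {"dx":-0.001,"dy":-0.0117,"dz":0,"yaw":-0.0166,"claw":0},
    {"dx":-0.001,"dy":-0.0117,"dz":0,"yaw":-0.0166,"claw":0},
    {"dx":-0.015,"dy":-0.0115,"dz":0,"yaw":-0.0166,"claw":0},
    {"dx":-0.03,"dy":-0.0113,"dz":0,"yaw":-0.0166,"claw":0},
    {"dx":-0.045,"dy":-0.0111,"dz":0,"yaw":-0.0166,"claw":0},
    {"dx":-0.06,"dy":-0.0109,"dz":0,"yaw":-0.0166,"claw":0},
    {"dx":-0.072,"dy":-0.0106,"dz":0,"yaw":-0.0166,"claw":0},
    {"dx":-0.08,"dy":-0.0105,"dz":0,"yaw":-0.0166,"claw":0},
    {"dx":-0.0864,"dy":-0.0104,"dz":0,"yaw":-0.0166,"claw":0},
    {"dx":-0.0864,"dy":-0.0104,"dz":0,"yaw":-0.0166,"claw":0},
    {"dx":-0.0864,"dy":-0.0104,"dz":0,"yaw":-0.0166,"claw":0},
  ],
)

```text
clock: 6.68
ee_pos: [0.5307, -0.1566, 0.4006]
eef_rot: [-180.0, -0.0, 93.3]
wrist_force: [-0.5, -0.6, -1.9]
opening: 0.104
gripper_force: 58.4
```

```bash
python3 - <<'E'
from h import *
C=cam("wrist"); im=vision.grab_frame("wrist").copy(); S=vision.grab_frame("side"); Cs=cam("side"); print(read_state()["wrist_force"],read_state()["ee_pos"])
cv2.imwrite("pics/w5raw.png",im[:,:,::-1]); cv2.imwrite("pics/s5raw.png",S[:,:,::-1])
print(proj(C,[(.5272,-.1028,.18),(.5285,-.125,.17)]),proj(Cs,[(.5307,-.155,.17)]))
a=cv2.resize(im[100:400,160:400],(400,500),interpolation=cv2.INTER_CUBIC)
b=cv2.resize(S[140:240,260:340],(400,500),interpolation=cv2.INTER_CUBIC)
cv2.imwrite("pics/w5.png",np.hstack([a,b])[:,:,::-1])
E
```

```text
[-0.35205427 -0.23502951 -2.22881386] [ 0.53061626 -0.15617846  0.40062806]
[[278.67316585 145.59312341]
 [278.83143928 182.91741886]] [[309.0856303  177.65544584]]
```

View pics/w5.png

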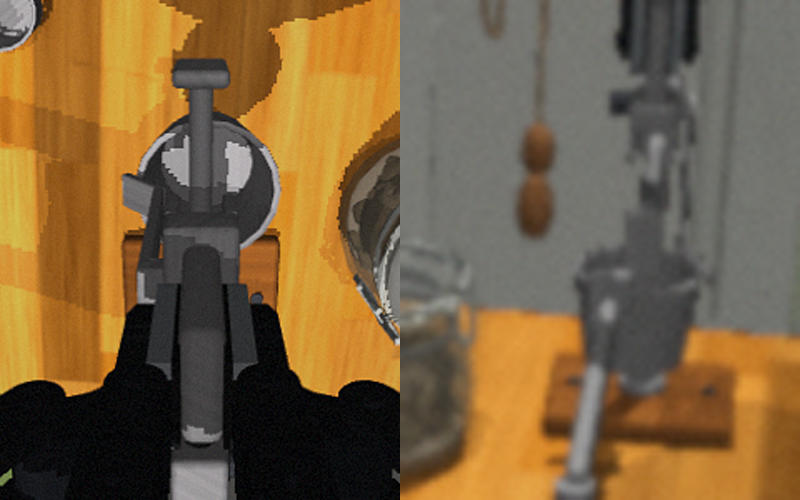

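Stop_b (crop 201,74) and bar B (crop column 201) line up with the saddle (column 201). The side view shows the saddle above the bar, so I'll lower it in stages.

>>> step_arm(
  moves=[
    {"dx":0,"dy":0,"dz":0.006,"yaw":0,"claw":0},
    {"dx":0,"dy":0,"dz":0.012,"yaw":0,"claw":0},
    {"dx":0,"dy":0,"dz":0.016,"yaw":0,"claw":0},
    {"dx":0,"dy":0,"dz":0.019,"yaw":0,"claw":0},
    {"dx":0,"dy":0,"dz":0.021,"yaw":0,"claw":0},
    {"dx":0,"dy":0,"dz":0.023,"yaw":0,"claw":0},
    {"dx":0,"dy":0,"dz":0.023,"yaw":0,"claw":0},
    {"dx":0,"dy":0,"dz":0.023,"yaw":0,"claw":0},
  ],
)

```text
clock: 7.45
ee_pos: [0.5307, -0.1567, 0.3777]
eef_rot: [180.0, -0.0, 93.4]
wrist_force: [0.9, -0.7, -2.1]
opening: 0.111
gripper_force: 58.4
```

>>> step_arm(
  moves=[
    {"dx":0,"dy":0,"dz":0.002,"yaw":0,"claw":0},
    {"dx":0,"dy":0,"dz":0.004,"yaw":0,"claw":0},
    {"dx":0,"dy":0,"dz":0.006,"yaw":0,"claw":0},
    {"dx":0,"dy":0,"dz":0.008,"yaw":0,"claw":0},
    {"dx":0,"dy":0,"dz":0.009,"yaw":0,"claw":0},
    {"dx":0,"dy":0,"dz":0.009,"yaw":0,"claw":0},
    {"dx":0,"dy":0,"dz":0.009,"yaw":0,"claw":0},
  ],
)

```text
clock: 8.03
ee_pos: [0.5307, -0.1567, 0.3686]
eef_rot: [-180.0, -0.0, 93.4]
wrist_force: [-0.1, -0.2, -1.5]
opening: 0.104
gripper_force: 58.4
```

>>> step_arm(
  moves=[
    {"dx":0,"dy":0,"dz":0.0005,"yaw":0,"claw":0},
    {"dx":0,"dy":0,"dz":0.001,"yaw":0,"claw":0},
    {"dx":0,"dy":0,"dz":0.001,"yaw":0,"claw":0},
    {"dx":0,"dy":0,"dz":0.001,"yaw":0,"claw":0},
  ],
)

```text
clock: 8.37
ee_pos: [0.5306, -0.1567, 0.3677]
eef_rot: [180.0, -0.0, 93.4]
wrist_force: [0.4, 0.5, -2.2]
opening: 0.109
gripper_force: 58.4
```

>>> step_arm(
  moves=[
    {"dx":0,"dy":0,"dz":0.0004,"yaw":0,"claw":0},
    {"dx":0,"dy":0,"dz":0.0008,"yaw":0,"claw":0},
    {"dx":0,"dy":0,"dz":0.0008,"yaw":0,"claw":0},
    {"dx":0,"dy":0,"dz":0.0008,"yaw":0,"claw":0},
  ],
)

```text
clock: 8.7
ee_pos: [0.5306, -0.1566, 0.3674]
eef_rot: [180.0, 0.0, 93.4]
wrist_force: [-1.1, 1.2, 3.2]
opening: 0.111
gripper_force: 59.1
```

>>> step_arm(
  moves=[
    {"dx":-0.003,"dy":0,"dz":0,"yaw":0,"claw":0},
    {"dx":-0.006,"dy":0,"dz":0,"yaw":0,"claw":0},
    {"dx":-0.01,"dy":0,"dz":0,"yaw":0,"claw":0},
    {"dx":-0.014,"dy":0,"dz":0,"yaw":0,"claw":0},
    {"dx":-0.018,"dy":0,"dz":0,"yaw":0,"claw":0},
    {"dx":-0.022,"dy":0,"dz":0,"yaw":0,"claw":0},
    {"dx":-0.026,"dy":0,"dz":0,"yaw":0,"claw":0},
    {"dx":-0.026,"dy":0,"dz":0,"yaw":0,"claw":0},
    {"dx":-0.026,"dy":0,"dz":0,"yaw":0,"claw":0},
  ],
)

```text
clock: 9.45
ee_pos: [0.5324, -0.1832, 0.3674]
eef_rot: [179.9, 0.0, 93.3]
wrist_force: [0.4, 2.8, 5.4]
opening: 0.105
gripper_force: 59.5
```

>>> step_arm(
  moves=[
    {"dx":-0.0015,"dy":0,"dz":0,"yaw":0,"claw":0},
    {"dx":-0.003,"dy":0,"dz":0,"yaw":0,"claw":0},
    {"dx":-0.004,"dy":0,"dz":0,"yaw":0,"claw":0},
    {"dx":-0.004,"dy":0,"dz":0,"yaw":0,"claw":0},
    {"dx":-0.004,"dy":0,"dz":0,"yaw":0,"claw":0},
  ],
)

```text
clock: 9.87
ee_pos: [0.5326, -0.1867, 0.3674]
eef_rot: [179.9, -0.0, 93.3]
wrist_force: [-0.1, 3.9, 5.6]
opening: 0.105
gripper_force: 59.5
```

>>> step_arm(
  moves=[
    {"dx":-0.001,"dy":0,"dz":0,"yaw":0,"claw":0},
    {"dx":-0.002,"dy":0,"dz":0,"yaw":0,"claw":0},
    {"dx":-0.003,"dy":0,"dz":0,"yaw":0,"claw":0},
    {"dx":-0.003,"dy":0,"dz":0,"yaw":0,"claw":0},
    {"dx":-0.003,"dy":0,"dz":0,"yaw":0,"claw":0},
  ],
)

```text
clock: 10.28
ee_pos: [0.5328, -0.1897, 0.3674]
eef_rot: [179.9, -0.0, 93.3]
wrist_force: [-0.3, 3.5, 4.6]
opening: 0.108
gripper_force: 59.5
```

>>> step_arm(
  moves=[
    {"dx":-0.001,"dy":0,"dz":0,"yaw":0,"claw":0},
    {"dx":-0.002,"dy":0,"dz":0,"yaw":0,"claw":0},
    {"dx":-0.003,"dy":0,"dz":0,"yaw":0,"claw":0},
    {"dx":-0.003,"dy":0,"dz":0,"yaw":0,"claw":0},
    {"dx":-0.003,"dy":0,"dz":0,"yaw":0,"claw":0},
  ],
)

```text
clock: 10.7
ee_pos: [0.533, -0.1926, 0.3674]
eef_rot: [179.9, -0.0, 93.3]
wrist_force: [-0.6, 4.2, 5.2]
opening: 0.107
gripper_force: 59.5
```

>>> step_arm(
  moves=[
    {"dx":-0.001,"dy":0,"dz":0,"yaw":0,"claw":0},
    {"dx":-0.002,"dy":0,"dz":0,"yaw":0,"claw":0},
    {"dx":-0.003,"dy":0,"dz":0,"yaw":0,"claw":0},
    {"dx":-0.003,"dy":0,"dz":0,"yaw":0,"claw":0},
    {"dx":-0.003,"dy":0,"dz":0,"yaw":0,"claw":0},
  ],
)

```text
clock: 11.12
ee_pos: [0.5331, -0.1957, 0.3674]
eef_rot: [179.9, -0.0, 93.3]
wrist_force: [-0.0, 3.5, 5.8]
opening: 0.108
gripper_force: 59.5
```

>>> step_arm(
  moves=[
    {"dx":-0.001,"dy":0,"dz":0,"yaw":0,"claw":0},
    {"dx":-0.002,"dy":0,"dz":0,"yaw":0,"claw":0},
    {"dx":-0.003,"dy":0,"dz":0,"yaw":0,"claw":0},
    {"dx":-0.003,"dy":0,"dz":0,"yaw":0,"claw":0},
    {"dx":-0.003,"dy":0,"dz":0,"yaw":0,"claw":0},
  ],
)

```text
clock: 11.53
ee_pos: [0.5333, -0.1987, 0.3674]
eef_rot: [179.9, -0.0, 93.3]
wrist_force: [0.4, 4.8, 4.8]
opening: 0.108
gripper_force: 59.5
```

>>> step_arm(
  moves=[
    {"dx":-0.001,"dy":0,"dz":0,"yaw":0,"claw":0},
    {"dx":-0.002,"dy":0,"dz":0,"yaw":0,"claw":0},
    {"dx":-0.002,"dy":0,"dz":0,"yaw":0,"claw":0},
    {"dx":-0.002,"dy":0,"dz":0,"yaw":0,"claw":0},
  ],
)

```text
clock: 11.87
ee_pos: [0.5334, -0.2006, 0.3674]
eef_rot: [179.9, -0.0, 93.3]
wrist_force: [0.4, 4.0, 5.2]
opening: 0.108
gripper_force: 59.5
```

>>> step_arm(
  moves=[
    {"dx":-0.001,"dy":0,"dz":0,"yaw":0,"claw":0},
    {"dx":-0.002,"dy":0,"dz":0,"yaw":0,"claw":0},
    {"dx":-0.003,"dy":0,"dz":0,"yaw":0,"claw":0},
    {"dx":-0.003,"dy":0,"dz":0,"yaw":0,"claw":0},
    {"dx":-0.003,"dy":0,"dz":0,"yaw":0,"claw":0},
  ],
)

```text
clock: 12.28
ee_pos: [0.5336, -0.2036, 0.3674]
eef_rot: [179.9, -0.0, 93.3]
wrist_force: [0.7, 4.9, 5.6]
opening: 0.111
gripper_force: 59.5
```

>>> step_arm(
  moves=[
    {"dx":-0.001,"dy":0,"dz":0,"yaw":0,"claw":0},
    {"dx":-0.002,"dy":0,"dz":0,"yaw":0,"claw":0},
    {"dx":-0.002,"dy":0,"dz":0,"yaw":0,"claw":0},
    {"dx":-0.002,"dy":0,"dz":0,"yaw":0,"claw":0},
  ],
)

```text
clock: 12.62
ee_pos: [0.5337, -0.2056, 0.3674]
eef_rot: [179.9, -0.0, 93.3]
wrist_force: [-0.7, 3.8, 6.0]
opening: 0.105
gripper_force: 59.5
```

>>> step_arm(
  moves=[
    {"dx":-0.001,"dy":0,"dz":0,"yaw":0,"claw":0},
    {"dx":-0.002,"dy":0,"dz":0,"yaw":0,"claw":0},
    {"dx":-0.003,"dy":0,"dz":0,"yaw":0,"claw":0},
    {"dx":-0.003,"dy":0,"dz":0,"yaw":0,"claw":0},
    {"dx":-0.003,"dy":0,"dz":0,"yaw":0,"claw":0},
  ],
)

```text
clock: 13.03
ee_pos: [0.5339, -0.2086, 0.3674]
eef_rot: [179.9, -0.0, 93.3]
wrist_force: [-1.1, 5.3, 5.7]
opening: 0.107
gripper_force: 59.5
```

>>> step_arm(
  moves=[
    {"dx":-0.001,"dy":0,"dz":0,"yaw":0,"claw":0},
    {"dx":-0.002,"dy":0,"dz":0,"yaw":0,"claw":0},
    {"dx":-0.002,"dy":0,"dz":0,"yaw":0,"claw":0},
    {"dx":-0.002,"dy":0,"dz":0,"yaw":0,"claw":0},
  ],
)

```text
clock: 13.37
ee_pos: [0.534, -0.2106, 0.3674]
eef_rot: [179.9, -0.0, 93.3]
wrist_force: [-0.1, 4.6, 6.0]
opening: 0.107
gripper_force: 59.5
```

>>> step_arm(
  moves=[
    {"dx":-0.001,"dy":0,"dz":0,"yaw":0,"claw":0},
    {"dx":-0.002,"dy":0,"dz":0,"yaw":0,"claw":0},
    {"dx":-0.002,"dy":0,"dz":0,"yaw":0,"claw":0},
    {"dx":-0.002,"dy":0,"dz":0,"yaw":0,"claw":0},
  ],
)

```text
clock: 13.7
ee_pos: [0.5341, -0.2126, 0.3674]
eef_rot: [179.9, -0.0, 93.3]
wrist_force: [-0.1, 4.3, 5.1]
opening: 0.108
gripper_force: 59.5
```

>>> step_arm(
  moves=[
    {"dx":-0.001,"dy":0,"dz":0,"yaw":0,"claw":0},
    {"dx":-0.002,"dy":0,"dz":0,"yaw":0,"claw":0},
    {"dx":-0.002,"dy":0,"dz":0,"yaw":0,"claw":0},
    {"dx":-0.002,"dy":0,"dz":0,"yaw":0,"claw":0},
  ],
)

```text
clock: 14.03
ee_pos: [0.5342, -0.2146, 0.3674]
eef_rot: [179.9, -0.1, 93.3]
wrist_force: [-1.0, 5.5, 5.7]
opening: 0.107
gripper_force: 59.5
```

>>> step_arm(
  moves=[
    {"dx":-0.001,"dy":0,"dz":0,"yaw":0,"claw":0},
    {"dx":-0.002,"dy":0,"dz":0,"yaw":0,"claw":0},
    {"dx":-0.002,"dy":0,"dz":0,"yaw":0,"claw":0},
    {"dx":-0.002,"dy":0,"dz":0,"yaw":0,"claw":0},
  ],
)

```text
clock: 14.37
ee_pos: [0.5343, -0.216, 0.3674]
eef_rot: [179.9, -0.1, 93.3]
wrist_force: [-0.3, 7.1, 5.5]
opening: 0.108
gripper_force: 59.7
```

>>> step_arm(
  moves=[
    {"dx":-0.0008,"dy":0,"dz":0,"yaw":0,"claw":0},
    {"dx":-0.0015,"dy":0,"dz":0,"yaw":0,"claw":0},
    {"dx":-0.0015,"dy":0,"dz":0,"yaw":0,"claw":0},
    {"dx":-0.0015,"dy":0,"dz":0,"yaw":0,"claw":0},
  ],
)

```text
clock: 14.7
ee_pos: [0.5344, -0.217, 0.3674]
eef_rot: [179.9, -0.2, 93.3]
wrist_force: [-1.0, 9.1, 7.8]
opening: 0.107
gripper_force: 59.7
```

>>> step_arm(
  moves=[
    {"dx":-0.0008,"dy":0,"dz":0,"yaw":0,"claw":0},
    {"dx":-0.0015,"dy":0,"dz":0,"yaw":0,"claw":0},
    {"dx":-0.0015,"dy":0,"dz":0,"yaw":0,"claw":0},
    {"dx":-0.0015,"dy":0,"dz":0,"yaw":0,"claw":0},
  ],
)

```text
clock: 15.03
ee_pos: [0.5344, -0.2177, 0.3675]
eef_rot: [180.0, -0.4, 93.3]
wrist_force: [-0.2, 12.3, 7.0]
opening: 0.106
gripper_force: 59.9
```

>>> step_arm(
  moves=[
    {"dx":-0.0006,"dy":0,"dz":0,"yaw":0,"claw":0},
    {"dx":-0.0012,"dy":0,"dz":0,"yaw":0,"claw":0},
    {"dx":-0.0012,"dy":0,"dz":0,"yaw":0,"claw":0},
    {"dx":-0.0012,"dy":0,"dz":0,"yaw":0,"claw":0},
  ],
)

```text
clock: 15.37
ee_pos: [0.5345, -0.2182, 0.3675]
eef_rot: [180.0, -0.5, 93.3]
wrist_force: [-1.2, 15.3, 10.0]
opening: 0.111
gripper_force: 60.1
```

```bash
python3 - <<'E'
from h import *
s=read_state();print(s["wrist_force"],s["torque"],s["ee_pos"])
E
```

```text
[-1.197416   15.32997503 10.03262826] [2.70860348 0.11006576 0.00789018] [ 0.53446204 -0.21819474  0.36749308]
```

>>> step_arm(
  moves=[
    {"dx":0,"dy":0,"dz":0,"yaw":0,"claw":0},
    {"dx":0,"dy":0,"dz":0,"yaw":0,"claw":0},
    {"dx":0,"dy":0,"dz":0,"yaw":0,"claw":0},
    {"dx":0,"dy":0,"dz":0,"yaw":0,"claw":0},
    {"dx":0,"dy":0,"dz":0,"yaw":0,"claw":0},
    {"dx":0,"dy":0,"dz":0,"yaw":0,"claw":0},
    {"dx":0,"dy":0,"dz":0,"yaw":0,"claw":0},
    {"dx":0,"dy":0,"dz":0,"yaw":0,"claw":0},
    {"dx":0,"dy":0,"dz":0,"yaw":0,"claw":0},
    {"dx":0,"dy":0,"dz":0,"yaw":0,"claw":0},
    {"dx":0,"dy":0,"dz":0,"yaw":0,"claw":0},
    {"dx":0,"dy":0,"dz":0,"yaw":0,"claw":0},
  ],
)

```text
clock: 16.37
ee_pos: [0.5345, -0.2182, 0.3675]
eef_rot: [180.0, -0.5, 93.3]
wrist_force: [0.4, 15.2, 8.6]
opening: 0.109
gripper_force: 60.1
```

The friction share is uncertain, so I'll lighten the downward force a little to make the push on the buffer clearer, then hold again.

>>> step_arm(
  moves=[
    {"dx":0,"dy":0,"dz":-0.0003,"yaw":0,"claw":0},
    {"dx":0,"dy":0,"dz":-0.0005,"yaw":0,"claw":0},
    {"dx":0,"dy":0,"dz":-0.0005,"yaw":0,"claw":0},
    {"dx":0,"dy":0,"dz":-0.0005,"yaw":0,"claw":0},
  ],
)

```text
clock: 16.7
ee_pos: [0.5345, -0.2182, 0.3675]
eef_rot: [180.0, -0.5, 93.3]
wrist_force: [-0.7, 14.7, 5.8]
opening: 0.104
gripper_force: 59.7
```

>>> step_arm(
  moves=[
    {"dx":0,"dy":0,"dz":-0.0003,"yaw":0,"claw":0},
    {"dx":0,"dy":0,"dz":-0.0003,"yaw":0,"claw":0},
    {"dx":0,"dy":0,"dz":-0.0003,"yaw":0,"claw":0},
    {"dx":0,"dy":0,"dz":-0.0003,"yaw":0,"claw":0},
    {"dx":0,"dy":0,"dz":-0.0003,"yaw":0,"claw":0},
    {"dx":0,"dy":0,"dz":-0.0003,"yaw":0,"claw":0},
    {"dx":0,"dy":0,"dz":-0.0003,"yaw":0,"claw":0},
    {"dx":0,"dy":0,"dz":-0.0003,"yaw":0,"claw":0},
    {"dx":0,"dy":0,"dz":-0.0003,"yaw":0,"claw":0},
    {"dx":0,"dy":0,"dz":-0.0003,"yaw":0,"claw":0},
    {"dx":0,"dy":0,"dz":-0.0003,"yaw":0,"claw":0},
    {"dx":0,"dy":0,"dz":-0.0003,"yaw":0,"claw":0},
  ],
)

```text
clock: 17.7
ee_pos: [0.5345, -0.2182, 0.3676]
eef_rot: [180.0, -0.5, 93.3]
wrist_force: [0.8, 15.3, 4.8]
opening: 0.103
gripper_force: 59.5
```

>>> step_arm(
  moves=[
    {"dx":0.001,"dy":0,"dz":0,"yaw":0,"claw":0},
    {"dx":0.002,"dy":0,"dz":0,"yaw":0,"claw":0},
    {"dx":0.003,"dy":0,"dz":0,"yaw":0,"claw":0},
    {"dx":0.004,"dy":0,"dz":0,"yaw":0,"claw":0},
    {"dx":0.005,"dy":0,"dz":0,"yaw":0,"claw":0},
    {"dx":0.006,"dy":0,"dz":0,"yaw":0,"claw":0},
    {"dx":0.007,"dy":0,"dz":0,"yaw":0,"claw":0},
    {"dx":0.007,"dy":0,"dz":0,"yaw":0,"claw":0},
    {"dx":0.007,"dy":0,"dz":0,"yaw":0,"claw":0},
  ],
)

```text
clock: 18.45
ee_pos: [0.534, -0.2142, 0.3675]
eef_rot: [-180.0, 0.0, 93.4]
wrist_force: [0.5, 0.6, -0.7]
opening: 0.104
gripper_force: 58.8
```

>>> step_arm(
  moves=[
    {"dx":0,"dy":0,"dz":0,"yaw":0,"claw":20},
    {"dx":0,"dy":0,"dz":0,"yaw":0,"claw":35},
    {"dx":0,"dy":0,"dz":0,"yaw":0,"claw":50},
    {"dx":0,"dy":0,"dz":0,"yaw":0,"claw":60},
    {"dx":0,"dy":0,"dz":0,"yaw":0,"claw":60},
    {"dx":0,"dy":0,"dz":0,"yaw":0,"claw":60},
    {"dx":0,"dy":0,"dz":0,"yaw":0,"claw":60},
    {"dx":0,"dy":0,"dz":0,"yaw":0,"claw":60},
  ],
)

```text
clock: 19.12
ee_pos: [0.534, -0.2137, 0.3677]
eef_rot: [180.0, -0.0, 93.4]
wrist_force: [0.6, -0.7, 0.2]
opening: 0.601
gripper_force: 0.0
```

>>> step_arm(
  moves=[
    {"dx":0,"dy":0,"dz":-0.02,"yaw":0,"claw":60},
    {"dx":0,"dy":0,"dz":-0.04,"yaw":0,"claw":60},
    {"dx":0,"dy":0,"dz":-0.06,"yaw":0,"claw":60},
    {"dx":0,"dy":0,"dz":-0.09,"yaw":0,"claw":60},
    {"dx":0,"dy":0,"dz":-0.12,"yaw":0,"claw":60},
    {"dx":0,"dy":0,"dz":-0.12,"yaw":0,"claw":60},
    {"dx":0,"dy":0,"dz":-0.12,"yaw":0,"claw":60},
    {"dx":0,"dy":0,"dz":-0.12,"yaw":0,"claw":60},
    {"dx":0,"dy":0,"dz":-0.12,"yaw":0,"claw":60},
    {"dx":0,"dy":0,"dz":-0.12,"yaw":0,"claw":60},
    {"dx":0,"dy":0,"dz":-0.12,"yaw":0,"claw":60},
    {"dx":0,"dy":0,"dz":-0.12,"yaw":0,"claw":60},
  ],
)

```text
clock: 20.12
ee_pos: [0.5341, -0.2138, 0.4869]
eef_rot: [-179.9, -0.0, 93.4]
wrist_force: [0.1, -0.5, 0.3]
opening: 0.599
gripper_force: 0.0
```

```bash
python3 - <<'E'
from h import *
im=vision.grab_frame("wrist"); S=vision.grab_frame("side")
a=cv2.resize(im,(560,420)); b=cv2.resize(S[140:240,260:340],(240,300),interpolation=cv2.INTER_CUBIC)
o=np.zeros((420,800,3),np.uint8); o[:,:560]=a; o[:300,560:]=b
cv2.imwrite("pics/end.png",o[:,:,::-1])
E
```

```text
(no output)
```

View pics/end.png

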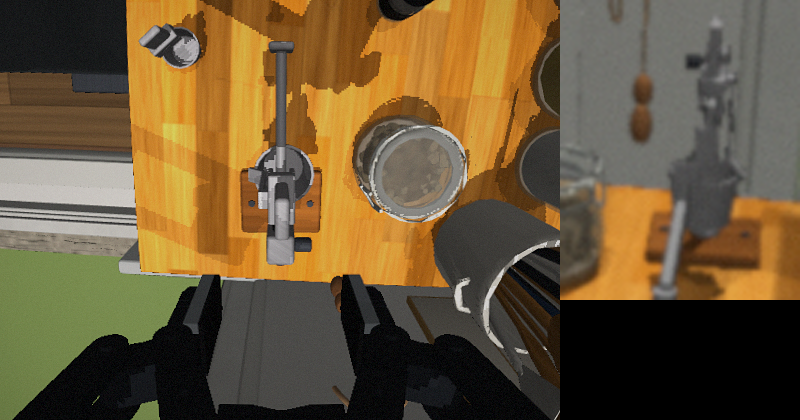

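The hanger hangs upright on rail_b at (282,195), next to the block at (281,245). The gripper is clear and nothing else has moved, so I'm handing in.

```bash
python3 -c "
from workcell import order
print(order.close_job())"
```

```text
the job is handed in; nothing more can be done
None
```

The largest cup is hung upright on rail_b beside the buffer and released, after holding against the buffer for about 2 s at an estimated 10 N; the job is handed in, but no verdict was returned.

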